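Put the mixed-up caddy trays right

TASK

The stove lighter, the matchbox and the tea strainer have been put away in one another's trays. Using a free bit of worktop on the way, put each one fully down in the tray cut for it: the lighter flat with its red body in the wide part and its nozzle in the narrow part, the matchbox flat and lengthwise in the rectangular pocket, the strainer's cup upright in the round recess. Leave the red-capped spice jar and the salt shaker standing where they are.

Things in the scene. Friction and masses are not known exactly. Their poses are not given: they have to be found in the camera images.
- hob_lighter: Stove lighter lying on its side, 30 x 197 x 19 mm, 75 g. Origin mid-length on its underside; y runs from nozzle to body, z up. Red body from y -17 to +98, x -11 to +15 mm; balance and grip point at (2, 31) mm, gripped across x. Steel nozzle: y -99 to -17 mm, 9 mm thick, 5 to 14 mm up. Starts lying across the strainer tray, underside 13 mm above the worktop.
- matchbox: Yellow matchbox, closed (drawer fixed), 36 x 54 x 15 mm (x, y, z), 12 to 20 g. Origin at the centre of its underside, y along its length. Starts on the floor (3 mm up) of the wide part of the lighter tray, between the finger notches.
- tea_strainer: Steel tea strainer standing on its cup, 64 x 114 x 29 mm, 30 g. Origin mid-length at foot height, z up. Cup (foot 42, rim 62 mm in diameter, 25 mm high) centred at y = +25 mm; straight handle along -y to y = -57 mm, 10 mm wide, 24 to 29 mm up: grip it across x near y = -32 mm. Starts on the matchbox tray's floor (3 mm up), handle towards the robot.
- lighter_tray: Lighter's tray: fixed, wood, grey lining, 60 x 230 x 13 mm. Origin under its centre, y along it. Floor 3 mm up, walls to 13 mm. Wide cut: x +-22, y -24 to +107 mm; finger notches through both sides at y 10 to 60 mm; narrow nozzle cut: x +-12, y -107 to -24 mm. The lighter belongs with its y along the tray's y (same way), its origin at tray x = -2, y = 0 mm.
- matchbox_tray: Matchbox's tray: fixed, wood, grey lining, 74 x 90 x 13 mm (x, y, z). Origin under its centre. Pocket 58 x 74 mm, floor 3 mm up, walls to 13 mm; finger notches through both x sides at y -23 to +23 mm. The matchbox belongs in its middle, length along the tray's y, either way round.
- strainer_tray: Strainer's tray: fixed wooden block 96 x 96 x 13 mm, origin under its centre. Round recess 78 mm in diameter, grey floor 3 mm up; the strainer's cup belongs centred in it, handle reaching out over the edge in any direction. Bare worktop (height 0) for setting things aside: x 0.44 to 0.62, y -0.45 to +0.40 m, wherever nothing listed stands.
- spice_pepper: Bystander: spice jar with a red cap, 43 mm in diameter, 96 mm tall, loose, at the back between two trays. Origin at the centre of its underside.
- salt_shaker: Bystander: glass salt shaker with a white holed cap, 42 mm in diameter, 80 mm tall, loose, at the back between two trays. Origin at the centre of its underside.
Not all that is in view belongs to the job. Leave any green look-alike of the matchbox alone.

How it is judged (in metres and radians):
At the end, for the whole second after the job is handed in: Lighter flat on its tray's floor, origin within 16 mm of the tray's and within 0.15 rad of its line; matchbox flat on its pocket's floor within 18 mm of centre, lengthwise within 0.4 rad; strainer upright on its recess's floor, cup within 15 mm of centre; all at rest and let go (horizontal distance between hob_lighter and lighter_tray below 0.016 m and angle between the y axis of hob_lighter and the y axis of lighter_tray, either way round below 0.15 rad and z of hob_lighter in the frame of lighter_tray below 0.007 m and linear speed of each of hob_lighter, matchbox, tea_strainer below 0.02 m/s and angle between each of hob_lighter, matchbox, tea_strainer's own z axis and vertical below 0.1 rad and horizontal distance between matchbox and matchbox_tray below 0.018 m and angle between the y axis of matchbox and the y axis of matchbox_tray, either way round below 0.4 rad and z of matchbox in the frame of matchbox_tray below 0.007 m and x of strainer_tray in the frame of tea_strainer between -0.015 and 0.015 m and y of strainer_tray in the frame of tea_strainer between 0.01 and 0.04 m and z of tea_strainer in the frame of strainer_tray below 0.007 m); the robot touches nothing.
It fails at once if the spice jar or the salt shaker is shifted by more than 25 mm or tipped (distance of any of spice_pepper, salt_shaker from where it was at the start of the episode above 0.025 m or angle between any of spice_pepper, salt_shaker's own z axis and vertical above 0.3 rad).
It also fails if it takes over 109 s, if anything falls off the work surface, if the arm or the gripper's body presses on something with over 40 N, if the wrist force passes 120 N, or if a joint passes its speed limit or range.

ROBOT

A 6-joint arm with a two-finger parallel gripper is mounted at the origin on a cart in front of the work surface, level with it; the furniture and walls round the work are solid. World frame = base frame: x ahead of the robot, y to its left, z up, the work surface at z = 0. Lengths are in mm, angles in rad, forces in N, time in s.
With the tool pointing down it reaches from about 325 to 750 mm from the base axis. Payload 7.6 kg.
Tool frame: the origin (TCP) lies midway between the tips of the shut fingers; the grasp point (between the pads) lies 19 mm behind it (manip.grip_depth is the z of the grasp point in the tool frame, in mm); z points along the fingers, y is the line along which they close (so a half turn about z gives the same grasp; the last joint's range is limited). The gripper opens to 85 mm and grips with 20 to 120 N. Pads are 22 mm wide; open, the fingers measure 114 mm over their backs; the gripper's body (76 mm by 85 mm) begins 54 mm behind the grasp point. The pads swing forward as they close: fully open they stand 13 mm farther back than shut.
Start: joints at [-1.173, 0.052, 1.401, -0, 1.689, -0.07], TCP at [236.761, -468.604, 231.323] pointing down, gripper open.
Joint ranges: [-2.9, 2.9], [-0.91, 2.17], [0.12, 2.37], [-1.06, 4.2], [0.26, 2.73], [-2.93, 2.93]. Speed limits (rad/s): [2.57, 2.57, 3.01, 3.14, 3.14, 3.14].

INTERFACE

Orientations are given as [roll, pitch, yaw] about the fixed x, y, z axes, in that order (R = Rz(yaw) Ry(pitch) Rx(roll)).
In Python, from station import manip gives the robot as it stands.
- The arm moves only by the tool move_arm, never from a script. Its argument "plan" is a list that holds one entry, the list of rows, each a list of 5 numbers: the shift along the tool's x, y, z scaled (see below), then the turn about the tool's z scaled (see below), then the finger opening in mm, from 0 to 85.4. In form: [[[x, y, z, twist, hand], ...]]. A call has 1 to 10 rows; each row shifts and turns the commanded pose from where the row before left it, along the tool's axes as they then stand; what a row does not reach is not made up. The controller multiplies each number of a shift by 25 mm and each number of a turn by 2 pi rad. A row lasts 1/8 s, in which the tool goes at most 62.5 mm and 10.7 degrees, less where a joint would pass 70% of its speed; a pose out of reach is approached as far as the arm can. A call with a number of a shift or a turn outside -1 to 1 is refused whole. A call with a gripper value outside its range is refused whole. The fingers move at their own pace and stop on an object; the grip force is fixed at half the most. Time passes only in rows, so rows that do not move let the fingers close. It gives the time, the measured TCP pose, the force, the opening and the grip force at its end, in the units of the state.
- manip.get_state(): the state, without advancing time (a new reading comes with each control period).
- manip.read_camera(name): name is "side" or "top"; returns a dict with "frame" (400x640x3 uint8, blue, green, red), "K" (3x3 intrinsics, pixels), "R" (3x3) and "t" (3): a world point X has camera coordinates R X + t. Camera axes: x right, y down, z forward; pixel columns grow to the right and rows downward; lengths in mm; the calibration is good to about 2 mm. A picture is of the moment at which its call begins. There is no depth.
- manip.job_done(): hands the job in; it is judged then, once.
The state is a dict: "time": time; "joint_pos": joint angles; "qvel": joint speeds; "effort": joint torques, N m; "tcp_pos": TCP position; "tcp_rot": TCP orientation; "ft_force": force on the tool from outside, world axes, zero at the start; "moment": the same for the moment, N m; "opening": finger opening in mm; "grip_force": force on a finger pad.
Only numpy, scipy, OpenCV 4.12 (cv2) and the standard library are available. Lean on these libraries where they do the work, as an engineer would, in place of code of your own. Each camera call takes 0.05 s, during which the arm holds its last target. There are 200 camera calls.

## Working session

There is one attempt and no reset: what is moved stays moved. The work goes in short steps, Python scripts to look and compute and a tool call to move; the robot and the scene stay as the last step left them, time stands still between calls to the robot, and variables do not carry over. Pictures are saved under pics/ and viewed, at most 14 in all, crops included, and the job is handed in when it is done.

Besides the shell and the picture viewer there is one more tool, called after "Call:" by a JSON object that holds its "op" and its "data", one argument or row to a line. move_arm: Moves the arm, as the interface text tells. Shifts and turns lie within -1 to 1; 1 stands for 25 mm of shift or 2 pi rad of turn. Its arguments: {"type":"object","properties":{"plan":{"type":"array"}},"required":["plan"]}

```bash
ls; mkdir -p pics; python3 - <<'E'
from station import manip
import cv2,numpy as np
s=manip.get_state();print(s['tcp_pos'],s['tcp_rot'],manip.grip_depth)
for n in('top','side'):
    d=manip.read_camera(n);cv2.imwrite(f'pics/{n}0.png',d['frame']);np.savez(f'{n}0.npz',**d);print(n,d['K'].tolist(),d['R'].round(3).tolist(),d['t'])
E
```

```text
pics
[ 236.62578879 -468.30763085  230.46751727] [-3.14001210e+00 -1.17138825e-04  4.67751290e-01] -18.700000000000003
top [[420.2003759586292, 0.0, 320.93013241059606], [0.0, 420.2003759586292, 196.76749372190116], [0.0, 0.0, 1.0]] [[-0.0, -1.0, -0.001], [-0.996, 0.0, -0.091], [0.091, 0.001, -0.996]] [  -2.47768416  602.57351524 1109.43818304]
side [[424.37449355761896, 0.0, 325.0194391736561], [0.0, 424.37449355761896, 200.11140482987918], [0.0, 0.0, 1.0]] [[-0.86, -0.51, 0.022], [-0.314, 0.495, -0.81], [0.403, -0.704, -0.585]] [529.15412689 209.54907381 885.99781702]
```

View pics/top0.png

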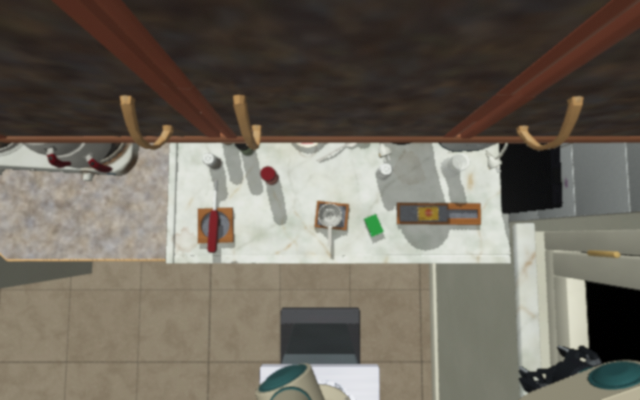

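View pics/side0.png

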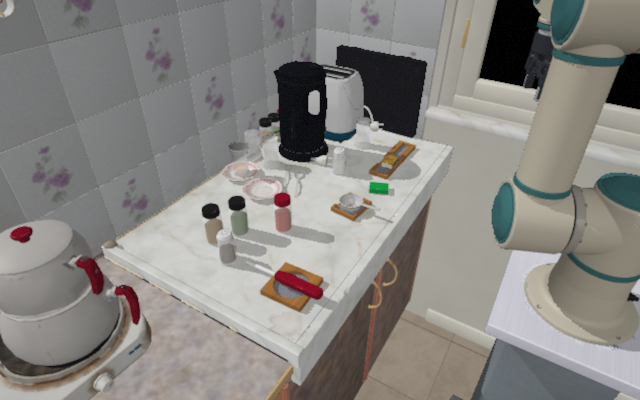

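The top view shows the strainer tray at (215,225) with the red lighter across it. Its body points towards the robot and its nozzle up towards (217,185). The strainer is in the matchbox tray at (332,216), and the yellow matchbox is in the lighter tray at (430,214).

Possible mix-ups:
- **Matchbox:** green box (373,226) or yellow box (430,214). I choose yellow.
- **Red things:** jar cap (268,174), pot handles (60–100,160) or lighter body (213,230). I choose the long body.
- **Strainer:** glass dishes at the back (305,147) or the cup at (331,215). I choose the cup.

```bash
cat > h.py <<'E'
import cv2,numpy as np
from station import manip
def ray(d,u,v,z):
    c=-d['R'].T@d['t'];r=d['R'].T@np.linalg.inv(d['K'])@[u,v,1];return (c+r*(z-c[2])/r[2])[:2]
def proj(d,X):
    p=d['K']@(d['R']@np.array(X,float)+d['t']);return p[:2]/p[2]
def rect(d,mask,z,roi):
    "largest blob in roi (x0,y0,x1,y1): world centroid, min-area rect centre/size/axis angle on plane z"
    m=np.zeros_like(mask);x0,y0,x1,y1=roi;m[y0:y1,x0:x1]=mask[y0:y1,x0:x1]
    c=max(cv2.findContours(m,cv2.RETR_EXTERNAL,cv2.CHAIN_APPROX_NONE)[0],key=cv2.contourArea)
    w=np.array([ray(d,*p[0],z) for p in c],np.float32)
    M=cv2.moments(c);(cx,cy),(a,b),t=cv2.minAreaRect(w)
    if a<b:a,b,t=b,a,t+90
    return dict(cen=ray(d,M['m10']/M['m00'],M['m01']/M['m00'],z).round(1),rc=(round(cx,1),round(cy,1)),size=(round(a,1),round(b,1)),ang=round((t+90)%180-90,1))
def hsv(d):return cv2.cvtColor(d['frame'],cv2.COLOR_BGR2HSV)
def red(h):return cv2.inRange(h,(0,140,50),(6,255,255))|cv2.inRange(h,(172,140,50),(180,255,255))
def yellow(h):return cv2.inRange(h,(20,110,90),(33,255,255))
def wood(h):return cv2.inRange(h,(7,90,40),(19,255,255))
E
python3 - <<'E'
from h import *
d=dict(np.load('top0.npz'));h=hsv(d)
print('lighter body',rect(d,red(h),27,(190,200,240,262)))
print('cap',rect(d,red(h),96,(250,160,290,190)))
print('mb',rect(d,yellow(h)|red(h),18,(405,200,460,228)))
for n,r in dict(st=(190,200,242,250),mt=(310,195,355,236),lt=(390,198,490,230)).items(): print(n,rect(d,wood(h),13,r))
a=d['frame'][195:265,185:255];b=d['frame'][195:265,300:370];c=d['frame'][185:255,395:485]
cv2.imwrite('pics/c1.png',cv2.resize(np.hstack([a,b,c]),None,fx=3.4,fy=3.4,interpolation=cv2.INTER_CUBIC))
E
```

```text
lighter body {'cen': array([510.6, 288.5]), 'rc': (511.5, 288.7), 'size': (104.6, 21.2), 'ang': -3.9}
cap {'cen': array([656. , 133.3]), 'rc': (656.1, 132.6), 'size': (30.8, 28.4), 'ang': 90.0}
mb {'cen': array([ 557.1, -292.5]), 'rc': (558.4, -293.0), 'size': (53.4, 37.5), 'ang': -85.7}
st {'cen': array([528.7, 253. ]), 'rc': (527.3, 260.1), 'size': (92.4, 41.0), 'ang': 1.3}
mt {'cen': array([551.5, -67. ]), 'rc': (551.3, -58.7), 'size': (70.9, 35.6), 'ang': -0.2}
lt {'cen': array([ 558.1, -324.6]), 'rc': (558.0, -323.5), 'size': (227.2, 57.4), 'ang': 90.0}
```

View pics/c1.png

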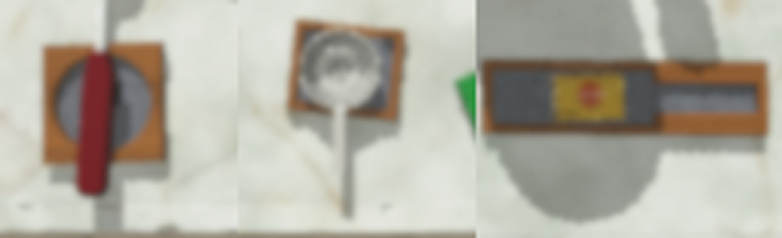

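The crop confirms the yellow matchbox sits in the wide cut at about (430,214). The cup centre is near (330,215) and the handle end near (332,258). The lighter's nozzle points away from the robot.

```bash
python3 - <<'E'
from h import *
d=dict(np.load('top0.npz'));h=hsv(d)
def union(m,z,roi):
    x0,y0,x1,y1=roi;n,l,s,_=cv2.connectedComponentsWithStats(m[y0:y1,x0:x1]);p=np.argwhere(np.isin(l,[i for i in range(1,n) if s[i,4]>15]))
    (cx,cy),(a,b),t=cv2.minAreaRect(np.array([ray(d,x+x0,y+y0,z) for y,x in p],np.float32));return round(cx,1),round(cy,1),round(a,1),round(b,1),round(t,1)
for n,r in dict(st=(190,200,242,250),mt=(310,195,355,236),lt=(390,198,490,230)).items(): print(n,union(wood(h),13,r))
# dark lining of lighter tray for angle; strainer cup & handle
print('cup',ray(d,330,215,28),'hend',ray(d,332,258,31))
g=d['frame'][:,:,:].astype(int)
for v in range(232,262,4): print(v,[int(x) for x in g[v,322:342].mean(1)])
# lighter centreline of red
m=red(h)
for v in range(210,255,8):
    u=np.flatnonzero(m[v,190:240])+190;print(v,u.min(),u.max(),ray(d,u.mean(),v,22).round(1))
E
```

```text
st (526.7, 285.9, 92.4, 92.9, 1.5)
mt (553.5, -31.6, 86.3, 69.3, 83.7)
lt (558.0, -323.5, 227.2, 57.4, 90.0)
cup [553.20302386 -27.00632424] hend [438.5764101  -32.02819405]
232 [158, 154, 153, 151, 154, 167, 183, 193, 187, 164, 141, 135, 137, 138, 140, 142, 144, 145, 146, 147]
236 [216, 205, 188, 173, 165, 170, 184, 193, 188, 166, 148, 144, 146, 146, 148, 151, 156, 163, 176, 191]
240 [216, 217, 218, 218, 215, 208, 203, 198, 189, 168, 153, 160, 181, 201, 211, 215, 218, 220, 219, 218]
244 [202, 203, 208, 211, 211, 207, 202, 199, 188, 167, 152, 163, 190, 210, 216, 217, 218, 217, 217, 216]
248 [213, 209, 204, 202, 202, 206, 207, 202, 181, 158, 150, 161, 187, 208, 214, 216, 216, 215, 213, 212]
252 [212, 210, 206, 202, 195, 189, 189, 187, 172, 153, 148, 160, 186, 206, 213, 214, 214, 214, 215, 215]
256 [217, 215, 214, 213, 211, 209, 203, 193, 171, 149, 145, 162, 193, 213, 220, 221, 222, 223, 221, 216]
260 [219, 217, 216, 215, 217, 218, 218, 217, 216, 212, 208, 210, 215, 221, 223, 224, 225, 226, 226, 226]Traceback (most recent call last):
  File "<stdin>", line 14, in <module>
    return umr_minimum(a, axis, None, out, keepdims, initial, where)
ValueError: zero-size array to reduction operation minimum which has no identity
```

```bash
python3 - <<'E'
from h import *
d=dict(np.load('side0.npz'));t=dict(np.load('top0.npz'))
s=d['frame'][185:235,320:420];b=t['frame'][195:265,300:370]
cv2.imwrite('pics/c2.png',np.vstack([cv2.resize(s,(700,350),interpolation=cv2.INTER_CUBIC),cv2.resize(b[35:],(700,350)[:1]+(240,),interpolation=cv2.INTER_CUBIC)]))
for p in([553,-27,28],[471,-30,30],[438,-32,30],[471,-30,0],[438,-32,0]):print(p,proj(d,p).round(1),proj(t,p).round(1))
E
```

```text
[553, -27, 28] [351.  200.1] [330.  215.1]
[471, -30, 30] [380.1 209. ] [331.2 245.7]
[438, -32, 30] [392.4 212.8] [332.  258.2]
[471, -30, 0] [379.  218.3] [330.9 245.5]
[438, -32, 0] [391.1 222.1] [331.7 257.6]
```

View pics/c2.png

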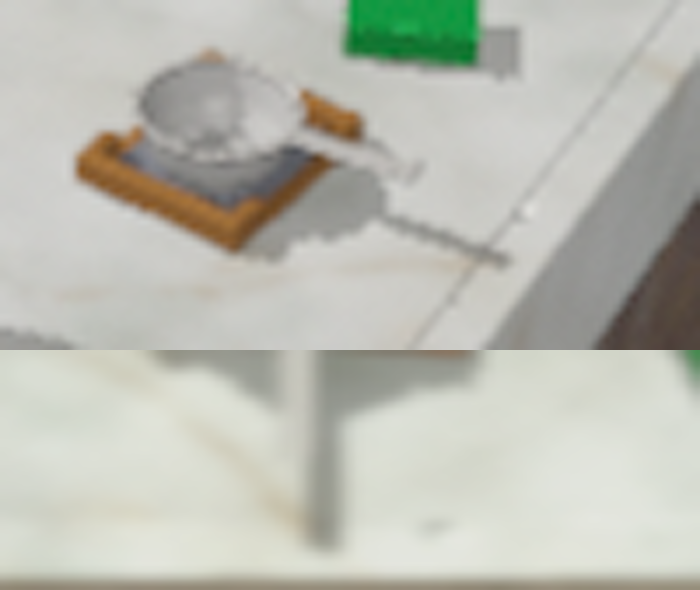

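The side crop settles the strainer: the handle ends at side pixel (379,209), which fits a point at about (471,-30,30). The longer streak is its shadow. The first job is to move the matchbox out of the lighter tray.

Call:
{"op": "move_arm", "data": {
  "plan": [
    [[0, 0, 0, -0.022, 70], [0, 0, 0, -0.022, 70], [0, 0, 0, -0.022, 70], [0, 0, 0, -0.022, 70], [0, 0, 0, -0.022, 70], [0, 0, 0, -0.022, 70], [0, 0, 0, -0.022, 70], [0, 0, 0, -0.022, 70]]
  ]
}}

```text
time: 1.1
tcp_pos: [236.7, -468.4, 230.8]
tcp_rot: [-3.141, -0.001, 1.578]
ft_force: [0.1, 0.7, -0.0]
opening: 70.0
grip_force: 0.0
```

Call:
{"op": "move_arm", "data": {
  "plan": [
    [[0.5, 0.92, 0.3, 0, 70], [0.5, 0.92, 0.3, 0, 70], [0.5, 0.92, 0.3, 0, 70], [0.5, 0.92, 0.3, 0, 70], [0.5, 0.92, 0.3, 0, 70], [0.5, 0.92, 0.3, 0, 70], [0.5, 0.92, 0.3, 0, 70], [0.5, 0.92, 0.3, 0, 70], [0.5, 0.92, 0.3, 0, 70], [0.5, 0.92, 0.3, 0, 70]]
  ]
}}

```text
time: 2.35
tcp_pos: [466.9, -342.3, 155.5]
tcp_rot: [-3.141, -0.001, 1.574]
ft_force: [-0.1, -1.0, 0.1]
opening: 70.0
grip_force: 0.0
```

Call:
{"op": "move_arm", "data": {
  "plan": [
    [[0.5, 0.92, 0.5, 0, 70], [0.5, 0.92, 0.5, 0, 70], [0.5, 0.92, 0.5, 0, 70], [0.5, 0.9, 0.5, 0, 70], [0, 0, 0, 0, 70]]
  ]
}}

```text
time: 2.98
tcp_pos: [557.9, -291.2, 104.2]
tcp_rot: [-3.139, -0.002, 1.576]
ft_force: [-0.6, -0.3, 0.3]
opening: 70.0
grip_force: 0.0
```

Call:
{"op": "move_arm", "data": {
  "plan": [
    [[0, 0, 0.8, 0, 70], [0, 0, 0.8, 0, 60], [0, 0, 0.8, 0, 60], [0, 0, 0.8, 0, 60], [0, 0, 0.4, 0, 60], [0, 0, 0.3, 0, 60], [0, 0, 0, 0, 60], [0, 0, 0, 0, 30], [0, 0, 0, 0, 30], [0, 0, 0, 0, 30]]
  ]
}}

```text
time: 4.22
tcp_pos: [558.5, -293.1, 10.2]
tcp_rot: [3.14, 0.001, 1.574]
ft_force: [0.4, -0.0, 4.9]
opening: 35.3
grip_force: 60.3
```

Call:
{"op": "move_arm", "data": {
  "plan": [
    [[0, 0, 0, 0, 25], [0, 0, 0, 0, 25], [0, 0, 0, 0, 25], [0, 0, 0, 0, 25]]
  ]
}}

```text
time: 4.72
tcp_pos: [558.5, -293.1, 10.1]
tcp_rot: [3.14, 0.001, 1.574]
ft_force: [-0.4, 0.4, 5.0]
opening: 35.2
grip_force: 60.3
```

Call:
{"op": "move_arm", "data": {
  "plan": [
    [[0, 0, -0.8, 0, 25], [0, 0, -0.8, 0, 25], [0, 0, -0.8, 0, 25], [0, 0, -0.8, 0, 25], [0, 0, -0.8, 0, 25], [0.8, -0.1, 0, 0, 25], [0.8, -0.1, 0, 0, 25], [0.8, -0.1, 0, 0, 25], [0.8, -0.1, 0, 0, 25], [0.8, -0.1, 0, 0, 25]]
  ]
}}

```text
time: 5.98
tcp_pos: [544.7, -191.2, 108.7]
tcp_rot: [-3.141, -0.0, 1.574]
ft_force: [0.4, 0.3, -0.1]
opening: 35.3
grip_force: 59.8
```

Call:
{"op": "move_arm", "data": {
  "plan": [
    [[0.9, -0.1, 0, 0, 25], [0.9, -0.1, 0, 0, 25], [0.9, -0.1, 0, 0, 25], [0.9, -0.1, 0, 0, 25], [0.9, -0.1, 0, 0, 25], [0.9, -0.1, 0, 0, 25], [0.9, -0.1, 0, 0, 25], [0.9, -0.1, 0, 0, 25], [0.9, -0.1, 0, 0, 25], [0.9, -0.1, 0, 0, 25]]
  ]
}}

```text
time: 7.22
tcp_pos: [519.0, 33.7, 108.8]
tcp_rot: [3.141, 0.0, 1.574]
ft_force: [-0.4, 0.8, 0.6]
opening: 34.9
grip_force: 59.8
```

Call:
{"op": "move_arm", "data": {
  "plan": [
    [[0.9, 0, 0, 0, 25], [0.9, 0, 0, 0, 25], [0.9, 0, 0, 0, 25], [0.7, 0, 0, 0, 25], [0, 0, 0, 0, 25]]
  ]
}}

```text
time: 7.85
tcp_pos: [518.8, 118.3, 108.8]
tcp_rot: [3.142, 0.0, 1.575]
ft_force: [-0.7, -0.3, -0.5]
opening: 35.3
grip_force: 59.8
```

Call:
{"op": "move_arm", "data": {
  "plan": [
    [[0, 0, 0.9, 0, 25], [0, 0, 0.9, 0, 25], [0, 0, 0.9, 0, 25], [0, 0, 0.9, 0, 25], [0, 0, 0.3, 0, 25], [0, 0, 0.14, 0, 25], [0, 0, 0, 0, 25], [0, 0, 0, 0, 45], [0, 0, 0, 0, 60], [0, 0, 0, 0, 60]]
  ]
}}

```text
time: 9.1
tcp_pos: [519.3, 117.2, 8.1]
tcp_rot: [3.141, -0.0, 1.574]
ft_force: [-0.1, -0.6, -0.2]
opening: 60.1
grip_force: 0.0
```

Call:
{"op": "move_arm", "data": {
  "plan": [
    [[0, 0, 0, 0, 60], [0, 0, -0.8, 0, 60], [0, 0, -0.9, 0, 60], [0, 0, -0.9, 0, 60], [0, 0, -0.9, 0, 60], [0, 0, 0, 0, 60]]
  ]
}}

```text
time: 9.85
tcp_pos: [520.2, 117.4, 97.1]
tcp_rot: [3.138, -0.001, 1.574]
ft_force: [0.2, -0.1, -0.8]
opening: 59.9
grip_force: 0.0
```

Call:
{"op": "move_arm", "data": {
  "plan": [
    [[0.85, 0, 0, 0, 45], [0.85, 0, 0, 0, 45], [0.85, 0, 0, 0, 45], [0.85, 0, 0, 0, 45], [0.85, 0, 0, 0, 45], [0.85, 0, 0, 0, 45], [0.85, 0, 0, 0, 45], [0.87, 0, 0, 0, 45]]
  ]
}}

```text
time: 10.85
tcp_pos: [518.6, 289.1, 95.3]
tcp_rot: [3.141, 0.0, 1.574]
ft_force: [-0.1, -0.7, -0.0]
opening: 44.6
grip_force: 0.0
```

Call:
{"op": "move_arm", "data": {
  "plan": [
    [[0, 0, 0, -0.024, 45], [0, 0, 0, -0.024, 45], [0, 0, 0, -0.024, 45], [0, 0, 0, -0.024, 45], [0, 0, 0, -0.024, 45], [0, 0, 0, -0.024, 45], [0, 0, 0, -0.024, 45], [0, 0, 0, -0.024, 45], [0, 0, 0, -0.024, 45], [0, 0, 0, -0.023, 45]]
  ]
}}

```text
time: 12.1
tcp_pos: [518.7, 288.5, 95.3]
tcp_rot: [-3.142, 0.0, 3.08]
ft_force: [0.1, -0.1, -0.3]
opening: 45.3
grip_force: 0.0
```

```bash
python3 - <<'E'
from h import *
s=manip.get_state();print(s['time'],s['tcp_pos'].round(1),s['tcp_rot'].round(3),s['opening'])
d=manip.read_camera('side');t=manip.read_camera('top')
a=cv2.resize(d['frame'][200:330,200:400],(780,507),interpolation=cv2.INTER_CUBIC)
cv2.imwrite('pics/s1.png',a)
# lighter in side view: red body ends, from the first image: cross-check grip point height/pos
d0=dict(np.load('side0.npz'))
print('proj of grip (520.5,288,32)',proj(d0,[520.5,288,32]))
print(rect(d0,red(hsv(d0)),22.5,(255,260,340,310)))
E
```

```text
12.1 [518.7 288.5  95.3] [-3.142  0.     3.08 ] 45.269786149404574
proj of grip (520.5,288,32) [293.65199988 279.12989372]
{'cen': array([509. , 287.2]), 'rc': (511.1, 286.5), 'size': (112.7, 32.8), 'ang': -0.1}
```

View pics/s1.png

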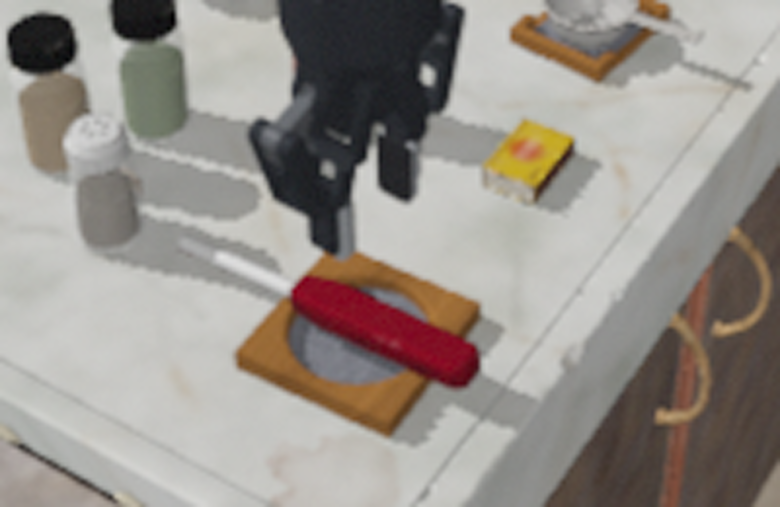

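The fingers straddle the red body, the matchbox is flat on the worktop, and the salt shaker is clear. I'll descend on the lighter.

Call:
{"op": "move_arm", "data": {
  "plan": [
    [[-0.06, 0, 0.8, 0, 45], [0, 0, 0.8, 0, 45], [0, 0, 0.8, 0, 45], [0, 0, 0.5, 0, 45], [0, 0, 0.35, 0, 45], [0, 0, 0, 0, 45], [0, 0, 0, 0, 15], [0, 0, 0, 0, 15], [0, 0, 0, 0, 15], [0, 0, 0, 0, 15]]
  ]
}}

```text
time: 13.45
tcp_pos: [520.7, 287.9, 15.1]
tcp_rot: [3.141, 0.002, 3.075]
ft_force: [1.0, -0.2, 5.6]
opening: 22.7
grip_force: 61.2
```

Call:
{"op": "move_arm", "data": {
  "plan": [
    [[0, 0, 0, 0, 15], [0, 0, 0, 0, 15], [0, 0, -0.4, 0, 15], [0, 0, -0.8, 0, 15], [0, 0, -0.9, 0, 15], [0, 0, -0.9, 0, 15], [0, 0, -0.9, 0, 15], [0, 0, -0.9, 0, 15], [0, 0, 0, 0, 15]]
  ]
}}

```text
time: 14.58
tcp_pos: [521.2, 288.1, 137.2]
tcp_rot: [3.139, 0.005, 3.075]
ft_force: [0.9, -0.3, -1.3]
opening: 23.0
grip_force: 60.4
```

```bash
python3 - <<'E'
from h import *
s=manip.get_state();print(s['time'],s['tcp_pos'].round(1),s['tcp_rot'].round(3),s['opening'],s['grip_force'],s['ft_force'],s['moment'])
d=manip.read_camera('side')
cv2.imwrite('pics/s2.png',cv2.resize(d['frame'][140:310,180:420],(720,510),interpolation=cv2.INTER_CUBIC))
E
```

```text
14.575 [521.2 288.1 137.2] [3.139 0.005 3.075] 22.99442136985349 60.44252470135689 [ 0.87156197 -0.28392901 -1.25993805] [ 0.07102334 -0.02375876 -0.00167874]
```

View pics/s2.png

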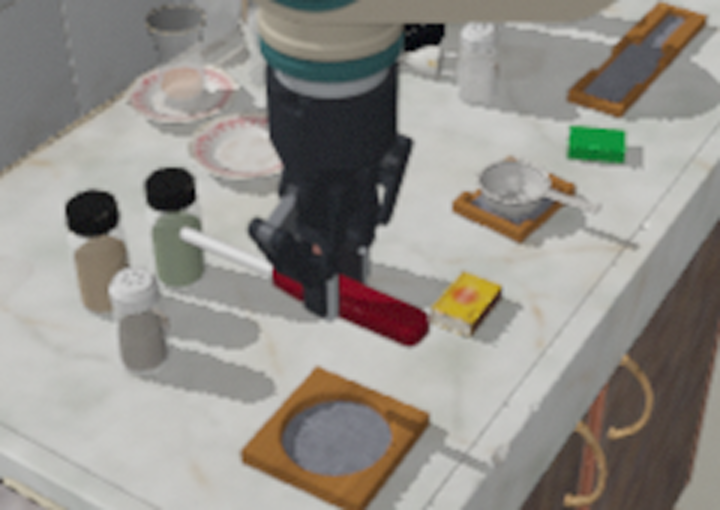

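The lighter is held level and clear of everything, and both trays are visible. Next I rotate it and carry it over.

Call:
{"op": "move_arm", "data": {
  "plan": [
    [[0, 0, 0, 0.024, 15], [0, 0, 0, 0.024, 15], [0, 0, 0, 0.024, 15], [0, 0, 0, 0.024, 15], [0, 0, 0, 0.024, 15], [0, 0, 0, 0.024, 15], [0, 0, 0, 0.024, 15], [0, 0, 0, 0.024, 15], [0, 0, 0, 0.024, 15], [0, 0, 0, 0.024, 15]]
  ]
}}

```text
time: 15.88
tcp_pos: [519.5, 287.3, 132.5]
tcp_rot: [-3.139, 0.001, 1.562]
ft_force: [-0.3, -0.4, -0.8]
opening: 22.5
grip_force: 60.5
```

Call:
{"op": "move_arm", "data": {
  "plan": [
    [[-0.6, 0, 0, 0, 15], [-0.9, 0, 0, 0, 15], [-0.9, 0, 0, 0, 15], [-0.9, 0, 0, 0, 15], [-0.9, 0, 0, 0, 15], [-0.9, 0, 0, 0, 15], [-0.9, 0, 0, 0, 15], [-0.9, 0, 0, 0, 15], [-0.9, 0, 0, 0, 15], [-0.9, 0, 0, 0, 15]]
  ]
}}

```text
time: 17.12
tcp_pos: [518.9, 68.0, 134.1]
tcp_rot: [3.141, 0.0, 1.567]
ft_force: [-0.1, 0.2, -1.1]
opening: 23.0
grip_force: 60.4
```

Call:
{"op": "move_arm", "data": {
  "plan": [
    [[-0.9, 0, 0, 0, 15], [-0.9, 0.1, 0, 0, 15], [-0.9, 0.1, 0, 0, 15], [-0.9, 0.2, 0, 0, 15], [-0.9, 0.2, 0, 0, 15], [-0.9, 0.2, 0, 0, 15], [-0.9, 0.2, 0, 0, 15], [-0.9, 0.2, 0, 0, 15], [-0.9, 0.2, 0, 0, 15], [-0.9, 0.1, 0, 0, 15]]
  ]
}}

```text
time: 18.38
tcp_pos: [556.1, -156.6, 134.0]
tcp_rot: [3.142, 0.0, 1.567]
ft_force: [-0.3, -0.1, -0.9]
opening: 22.8
grip_force: 60.4
```

Call:
{"op": "move_arm", "data": {
  "plan": [
    [[-0.9, 0, 0, 0, 15], [-0.9, 0, 0, 0, 15], [-0.9, 0, 0, 0, 15], [-0.9, 0, 0.4, 0, 15], [-0.9, 0, 0.8, 0, 15], [-0.3, 0, 0.8, 0, 15], [0, 0, 0.8, 0, 15], [0, 0, 0, 0, 15]]
  ]
}}

```text
time: 19.38
tcp_pos: [554.6, -273.7, 61.3]
tcp_rot: [-3.138, -0.002, 1.568]
ft_force: [-0.2, 0.3, -0.9]
opening: 22.7
grip_force: 60.4
```

```bash
python3 - <<'E'
from h import *
s=manip.get_state();print(s['time'],s['tcp_pos'].round(1),s['tcp_rot'].round(3),s['opening'],s['grip_force'],s['ft_force'])
d=manip.read_camera('side');t=manip.read_camera('top')
a=cv2.resize(d['frame'][120:200,340:460],(600,400),interpolation=cv2.INTER_CUBIC);b=cv2.resize(t['frame'][195:235,380:500],(600,200),interpolation=cv2.INTER_CUBIC)
cv2.imwrite('pics/s3.png',np.vstack([a,b]))
np.savez('top1.npz',**t)
E
```

```text
19.375 [ 554.6 -273.7   61.3] [-3.138e+00 -2.000e-03  1.568e+00] 22.688817771150237 60.42160149430856 [-0.17676807  0.3180718  -0.85194994]
```

View pics/s3.png

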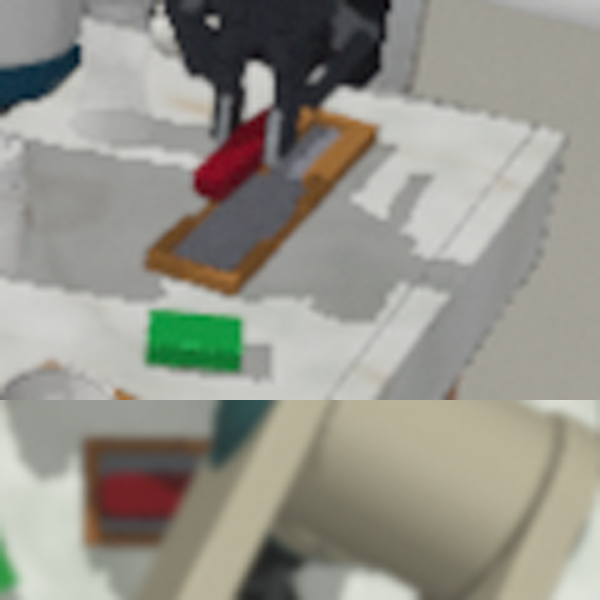

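```bash
python3 - <<'E'
from h import *
t=dict(np.load('top1.npz'));m=red(hsv(t))[205:225,390:420]
p=np.argwhere(m)+[205,390];print(p.min(0),p.max(0))
for u in range(400,416,3):
    v=p[p[:,1]==u,0]
    if len(v):print(u,v.min(),v.max(),ray(t,u,v.mean(),72).round(1))
print('end',ray(t,p[:,1].min()-.5,214,70))
E
```

```text
[210 399] [217 415]
400 211 216 [ 554.9 -207.4]
403 210 217 [ 554.9 -215.1]
406 210 217 [ 554.9 -222.9]
409 210 217 [ 554.9 -230.7]
412 211 217 [ 553.6 -238.4]
415 211 214 [ 557.5 -246.3]
end [ 553.75477038 -203.82918095]
```

Call:
{"op": "move_arm", "data": {
  "plan": [
    [[-0.4, 0.07, 0, 0, 15], [-0.4, 0.07, 0, 0, 15], [0, 0, 0.5, 0, 15], [0, 0, 0.5, 0, 15], [0, 0, 0.5, 0, 15], [0, 0, 0.3, 0, 15], [0, 0, 0.2, 0, 15], [0, 0, 0.16, 0, 15], [0, 0, 0, 0, 15], [0, 0, 0, 0, 15]]
  ]
}}

```text
time: 20.72
tcp_pos: [559.3, -295.2, 10.5]
tcp_rot: [3.141, 0.0, 1.567]
ft_force: [-1.1, -0.1, -0.4]
opening: 22.9
grip_force: 60.4
```

Call:
{"op": "move_arm", "data": {
  "plan": [
    [[0, 0, 0.14, 0, 15], [0, 0, 0.03, 0, 15], [0, 0, 0, 0, 15]]
  ]
}}

```text
time: 21.1
tcp_pos: [560.1, -295.2, 7.9]
tcp_rot: [3.139, 0.001, 1.568]
ft_force: [-1.7, 3.6, 8.2]
opening: 22.5
grip_force: 61.6
```

```bash
python3 - <<'E'
from h import *
s=manip.get_state();print(s['time'],s['tcp_pos'].round(1),s['ft_force'].round(1),s['moment'].round(2))
d=manip.read_camera('side');t=manip.read_camera('top')
a=cv2.resize(d['frame'][135:195,360:440],(640,480),interpolation=cv2.INTER_CUBIC);cv2.imwrite('pics/s4.png',a)
m=red(hsv(t))[205:225,390:420];p=np.argwhere(m)+[205,390]
for u in(402,406,410):
    v=p[p[:,1]==u,0]
    if len(v):print(u,v.min(),v.max(),ray(t,u,v.mean(),20).round(1))
print('end',p[:,1].min(),ray(t,p[:,1].min()-.5,214,16))
E
```

```text
21.1 [ 560.1 -295.2    7.9] [-1.7  3.6  8.2] [ 0.24  0.39 -0.07]
406 211 215 [ 559.  -233.4]
410 211 216 [ 557.6 -244.2]
end 405 [ 556.46626827 -230.0826053 ]
```

View pics/s4.png

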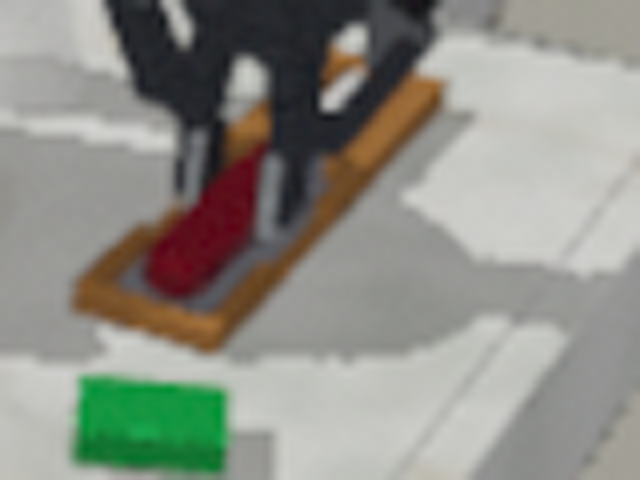

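The lighter is almost in, but it sits about 3–4 mm too far towards -y, so it may be touching the shoulder. I'll raise it, shift it and lower it again.

Call:
{"op": "move_arm", "data": {
  "plan": [
    [[0, 0, -0.2, 0, 15], [0.12, -0.08, 0, 0, 15], [0, 0, 0.16, 0, 15], [0, 0, 0, 0, 15]]
  ]
}}

```text
time: 21.7
tcp_pos: [557.5, -291.6, 7.6]
tcp_rot: [3.141, -0.0, 1.568]
ft_force: [-2.1, 4.1, 6.7]
opening: 22.8
grip_force: 61.5
```

Call:
{"op": "move_arm", "data": {
  "plan": [
    [[0, 0, 0.08, 0, 15], [0, 0, 0, 0, 15]]
  ]
}}

```text
time: 21.95
tcp_pos: [557.8, -291.6, 6.9]
tcp_rot: [3.14, -0.0, 1.568]
ft_force: [-4.9, 6.2, 14.0]
opening: 22.6
grip_force: 62.5
```

Call:
{"op": "move_arm", "data": {
  "plan": [
    [[0, 0, -0.05, 0, 25], [0, 0, 0, 0, 35], [0, 0, 0, 0, 45], [0, 0, 0, 0, 50], [0, 0, 0, 0, 50], [0, 0, -0.6, 0, 50], [0, 0, -0.9, 0, 50], [0, 0, -0.9, 0, 50], [0, 0, -0.9, 0, 50], [0, 0, -0.9, 0, 50]]
  ]
}}

```text
time: 23.2
tcp_pos: [557.3, -292.2, 113.2]
tcp_rot: [3.14, 0.001, 1.567]
ft_force: [0.4, -0.9, 0.1]
opening: 50.7
grip_force: 0.0
```

Call:
{"op": "move_arm", "data": {
  "plan": [
    [[0.9, -0.2, 0, 0, 50], [0.9, -0.2, 0, 0, 50], [0.9, -0.2, 0, 0, 50], [0.9, -0.2, 0, 0, 50], [0.9, -0.2, 0, 0, 50], [0.9, -0.2, 0, 0, 50], [0.9, -0.2, 0, 0, 50], [0.9, -0.2, 0, 0, 50], [0.9, -0.2, 0, 0, 50], [0.9, -0.2, 0, 0, 50]]
  ]
}}

```text
time: 24.45
tcp_pos: [507.6, -65.6, 111.3]
tcp_rot: [3.141, 0.0, 1.567]
ft_force: [0.1, 0.1, -0.3]
opening: 49.5
grip_force: 0.0
```

```bash
python3 - <<'E'
from h import *
s=manip.get_state();print(s['time'],s['tcp_pos'].round(1),s['tcp_rot'].round(3))
d=manip.read_camera('side');t=manip.read_camera('top')
a=cv2.resize(d['frame'][130:190,360:440],(560,420),interpolation=cv2.INTER_CUBIC);b=cv2.resize(t['frame'][200:230,390:490],(560,168),interpolation=cv2.INTER_CUBIC);cv2.imwrite('pics/s5.png',np.vstack([a,b]))
print(rect(t,red(hsv(t)),15,(390,200,480,230)));print(rect(t,wood(hsv(t)),13,(390,198,490,230)))
E
```

```text
24.45 [507.6 -65.6 111.3] [3.141 0.    1.567]
{'cen': array([ 557.2, -280.7]), 'rc': (556.5, -279.4), 'size': (106.4, 16.4), 'ang': 90.0}
{'cen': array([ 558.1, -324.5]), 'rc': (558.0, -323.5), 'size': (227.3, 57.4), 'ang': 90.0}
```

View pics/s5.png

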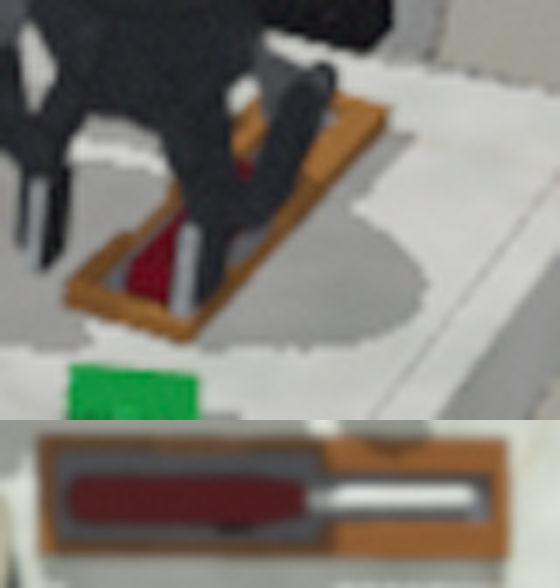

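The lighter lies straight in its tray, body in the wide cut and nozzle in the narrow one. The strainer is next.

Call:
{"op": "move_arm", "data": {
  "plan": [
    [[0.82, -0.29, 0, 0, 40], [0.82, -0.29, 0, 0, 40], [0, 0, 0, 0, 40]]
  ]
}}

```text
time: 24.92
tcp_pos: [493.1, -24.7, 111.1]
tcp_rot: [3.142, -0.0, 1.569]
ft_force: [-0.2, -0.7, 0.7]
opening: 39.7
grip_force: 0.0
```

Call:
{"op": "move_arm", "data": {
  "plan": [
    [[0, 0, 0, -0.0243, 40], [0, 0, 0, -0.0243, 40], [0, 0, 0, -0.0243, 40], [0, 0, 0, -0.0243, 40], [0, 0, 0, -0.0243, 40], [0, 0, 0, -0.0243, 40], [0, 0, 0, -0.0243, 40], [0, 0, 0, -0.0243, 40], [0, 0, 0, -0.0243, 40], [0, 0, 0, -0.0243, 40]]
  ]
}}

```text
time: 26.18
tcp_pos: [493.6, -26.3, 111.1]
tcp_rot: [-3.141, 0.0, 3.098]
ft_force: [-0.1, -0.6, -0.3]
opening: 40.0
grip_force: 0.0
```

Call:
{"op": "move_arm", "data": {
  "plan": [
    [[0, 0, 0.7, 0, 40], [0, 0, 0.7, 0, 40], [0, 0, 0, 0, 40]]
  ]
}}

```text
time: 26.55
tcp_pos: [492.0, -25.8, 73.4]
tcp_rot: [3.141, -0.005, 3.092]
ft_force: [0.2, -0.7, -0.7]
opening: 40.1
grip_force: 0.0
```

```bash
python3 - <<'E'
from h import *
s=manip.get_state();print(s['time'],s['tcp_pos'].round(1),s['tcp_rot'].round(3),s['opening'])
d=manip.read_camera('side')
cv2.imwrite('pics/s6.png',cv2.resize(d['frame'][160:230,320:420],(700,490),interpolation=cv2.INTER_CUBIC))
E
```

```text
26.55 [492.  -25.8  73.4] [ 3.141 -0.005  3.092] 40.11597086650548
```

View pics/s6.png

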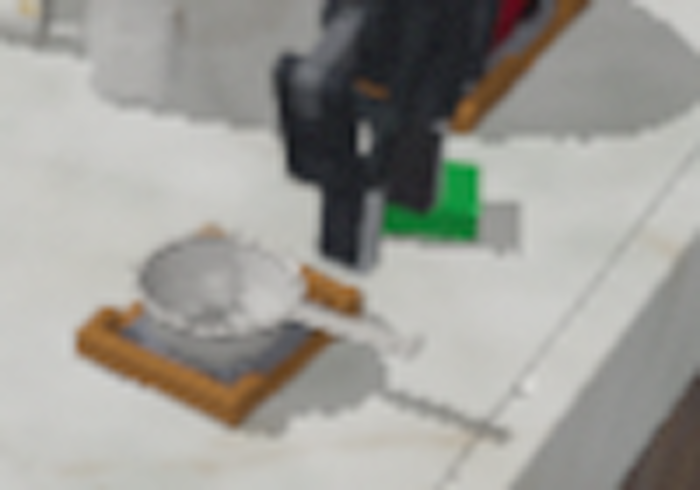

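The fingers are lined up over the handle, so I'll descend and grip.

Call:
{"op": "move_arm", "data": {
  "plan": [
    [[0, 0, 0.7, 0, 40], [0, 0, 0.7, 0, 40], [0, 0, 0.6, 0, 40], [0, 0, 0.3, 0, 40], [0, 0, 0, 0, 40], [0, 0, 0, 0, 25], [0, 0, 0, 0, 14], [0, 0, 0, 0, 0], [0, 0, 0, 0, 0], [0, 0, 0, 0, 0]]
  ]
}}

```text
time: 27.85
tcp_pos: [493.7, -25.9, 18.8]
tcp_rot: [-3.141, 0.0, 3.094]
ft_force: [-0.7, 0.2, 1.1]
opening: 7.7
grip_force: 58.6
```

Call:
{"op": "move_arm", "data": {
  "plan": [
    [[0, 0, 0, 0, 0], [0, 0, 0, 0, 0]]
  ]
}}

```text
time: 28.1
tcp_pos: [493.6, -25.9, 18.7]
tcp_rot: [-3.141, 0.0, 3.094]
ft_force: [-0.8, -0.4, 1.8]
opening: 7.4
grip_force: 58.6
```

Call:
{"op": "move_arm", "data": {
  "plan": [
    [[0, 0, -0.4, 0, 0], [0, 0, -0.8, 0, 0], [0, 0, -0.8, 0, 0], [0, 0, -0.8, 0, 0], [0.06, 0.45, 0, 0, 0], [0.12, 0.9, 0, 0, 0], [0.12, 0.9, 0, 0, 0], [0.12, 0.9, 0, 0, 0], [0.12, 0.9, 0, 0, 0], [0.12, 0.9, 0, 0, 0]]
  ]
}}

```text
time: 29.35
tcp_pos: [482.0, 99.9, 87.4]
tcp_rot: [-3.141, -0.002, 3.095]
ft_force: [0.6, 0.6, -0.3]
opening: 7.7
grip_force: 58.6
```

Call:
{"op": "move_arm", "data": {
  "plan": [
    [[0.12, 0.9, 0, 0, 0], [0.12, 0.9, 0, 0, 0], [0.12, 0.9, 0, 0, 0], [0.12, 0.9, 0, 0, 0], [0.12, 0.9, 0, 0, 0], [0.12, 0.9, 0, 0, 0], [0.12, 0.9, 0, 0, 0], [0.12, 0.9, 0, 0, 0], [0.1, 0.5, 0.2, 0, 0], [0, 0, 0, 0, 0]]
  ]
}}

```text
time: 30.6
tcp_pos: [464.5, 292.4, 82.1]
tcp_rot: [-3.14, -0.002, 3.096]
ft_force: [0.7, 0.3, -0.7]
opening: 7.4
grip_force: 58.6
```

```bash
python3 - <<'E'
from h import *
s=manip.get_state();print(s['time'],s['tcp_pos'].round(1),s['tcp_rot'].round(3),s['opening'],s['grip_force'],s['ft_force'].round(1))
d=manip.read_camera('side');t=manip.read_camera('top')
np.savez('side2.npz',**d);np.savez('top2.npz',**t)
a=cv2.resize(d['frame'][210:320,210:350],(560,440),interpolation=cv2.INTER_CUBIC)
b=cv2.resize(t['frame'][195:265,180:250],(240,240),interpolation=cv2.INTER_CUBIC);b=cv2.copyMakeBorder(b,0,200,0,0,cv2.BORDER_CONSTANT)
cv2.imwrite('pics/s7.png',np.hstack([a,b]))
E
```

```text
30.6 [464.5 292.4  82.1] [-3.140e+00 -2.000e-03  3.096e+00] 7.351019601352023 58.58337759040296 [ 0.7  0.3 -0.7]
```

View pics/s7.png

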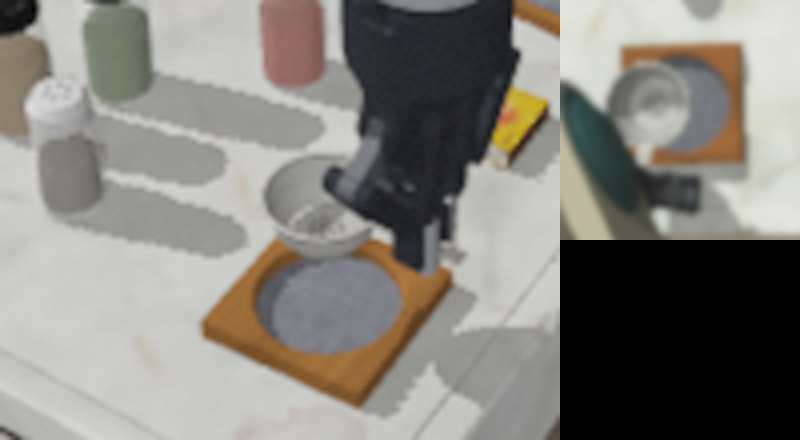

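```bash
python3 - <<'E'
from h import *
t=dict(np.load('top2.npz'));d=dict(np.load('side2.npz'))
print('cup',ray(t,205.9,225.6,91),'tray',ray(t,215.6,225.2,13))
# side rim ellipse: x 264..~388?, centre from crop
for p in([524,291.3,91],[555.5,291,91],[524,322,91],[492,291,91],[524,260,91]):print(p,proj(d,p).round(1),((proj(d,p)-[210,210])*4).round(0))
m=wood(hsv(t));y,x=np.nonzero(m[200:250,188:245]);P=np.array([ray(t,a+188,b+200,13) for a,b in zip(x,y)]);print('tray',P.min(0),P.max(0))
E
```

```text
cup [523.32274826 289.39887738] tray [526.18291873 284.38038857]
[524, 291.3, 91] [290.6 258.5] [322. 194.]
[555.5, 291, 91] [277.7 252.7] [271. 171.]
[524, 322, 91] [281.6 268. ] [286. 232.]
[492, 291, 91] [304.3 264.5] [377. 218.]
[524, 260, 91] [299.3 249.4] [357. 158.]
tray [480.67404613 238.87505858] [573.12154172 333.43901116]
```

Call:
{"op": "move_arm", "data": {
  "plan": [
    [[-0.15, -0.14, 0, 0, 0], [0, 0, 0.6, 0, 0], [0, 0, 0.6, 0, 0], [0, 0, 0.6, 0, 0], [0, 0, 0.4, 0, 0], [0, 0, 0.25, 0, 0], [0, 0, 0, 0, 0], [0, 0, 0, 0, 0]]
  ]
}}

```text
time: 31.7
tcp_pos: [469.5, 288.6, 22.8]
tcp_rot: [3.141, 0.001, 3.094]
ft_force: [-0.2, 0.2, -0.0]
opening: 7.6
grip_force: 58.6
```

Call:
{"op": "move_arm", "data": {
  "plan": [
    [[0, 0, 0.1, 0, 0], [0, 0, 0.05, 0, 0], [0, 0, 0, 0, 0]]
  ]
}}

```text
time: 32.08
tcp_pos: [469.2, 288.6, 18.8]
tcp_rot: [3.141, 0.0, 3.094]
ft_force: [-1.7, 0.2, 3.3]
opening: 7.7
grip_force: 58.8
```

Call:
{"op": "move_arm", "data": {
  "plan": [
    [[0, 0, 0, 0, 12], [0, 0, 0, 0, 25], [0, 0, 0, 0, 35], [0, 0, 0, 0, 35], [0, 0, -0.6, 0, 35], [0, 0, -0.9, 0, 35], [0, 0, -0.9, 0, 35], [0, 0, -0.9, 0, 35]]
  ]
}}

```text
time: 33.08
tcp_pos: [469.4, 288.5, 103.0]
tcp_rot: [3.141, 0.001, 3.094]
ft_force: [0.6, 0.3, -0.1]
opening: 35.2
grip_force: 0.0
```

Call:
{"op": "move_arm", "data": {
  "plan": [
    [[-0.29, -0.84, 0, 0, 60], [-0.29, -0.84, 0, 0, 60], [-0.29, -0.84, 0, 0, 60], [-0.29, -0.84, 0, 0, 60], [-0.29, -0.84, 0, 0, 60], [-0.29, -0.84, 0, 0, 60], [-0.29, -0.84, 0, 0, 60], [-0.29, -0.84, 0, 0, 60], [0, 0, 0, 0, 60]]
  ]
}}

```text
time: 34.2
tcp_pos: [519.7, 116.9, 102.2]
tcp_rot: [3.142, 0.001, 3.092]
ft_force: [-0.4, 0.7, 0.7]
opening: 59.7
grip_force: 0.0
```

Call:
{"op": "move_arm", "data": {
  "plan": [
    [[0, 0, 0, 0.0242, 60], [0, 0, 0, 0.0242, 60], [0, 0, 0, 0.0242, 60], [0, 0, 0, 0.0242, 60], [0, 0, 0, 0.0242, 60], [0, 0, 0, 0.0242, 60], [0, 0, 0, 0.0242, 60], [0, 0, 0, 0.0242, 60], [0, 0, 0, 0.0242, 60], [0, 0, 0, 0.0242, 60]]
  ]
}}

```text
time: 35.45
tcp_pos: [519.0, 118.8, 101.8]
tcp_rot: [3.141, -0.0, 1.569]
ft_force: [-0.5, 0.8, 0.5]
opening: 59.9
grip_force: 0.0
```

```bash
python3 - <<'E'
from h import *
s=manip.get_state();print(s['time'],s['tcp_pos'].round(1),s['tcp_rot'].round(3),s['opening'],s['ft_force'].round(1))
d=manip.read_camera('side');t=manip.read_camera('top')
a=cv2.resize(d['frame'][180:320,220:400],(648,504),interpolation=cv2.INTER_CUBIC)
b=cv2.resize(t['frame'][195:265,190:235],(150,233),interpolation=cv2.INTER_CUBIC);b=cv2.copyMakeBorder(b,0,504-233,0,0,cv2.BORDER_CONSTANT)
cv2.imwrite('pics/s8.png',np.hstack([a,b]))
print(rect(d,yellow(hsv(d)),15,(300,220,360,280)))
E
```

```text
35.45 [519.  118.8 101.8] [ 3.141 -0.     1.569] 59.90964819049355 [-0.5  0.8  0.5]
{'cen': array([518.6, 115.6]), 'rc': (518.7, 115.1), 'size': (51.7, 36.6), 'ang': -88.7}
```

View pics/s8.png

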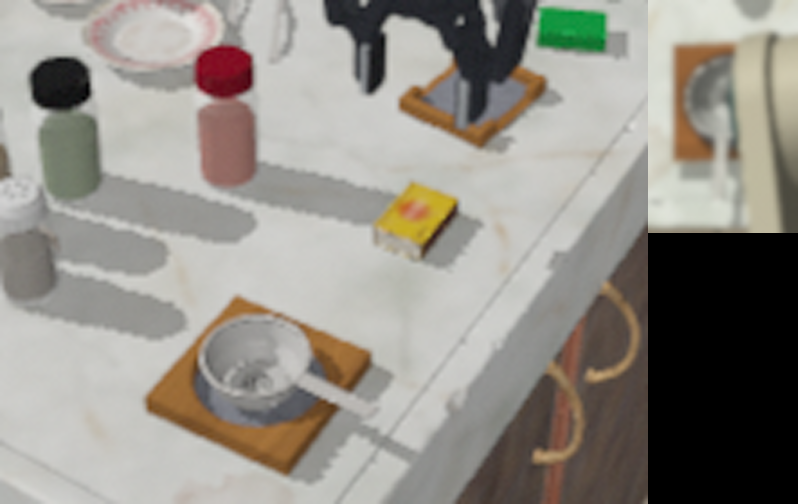

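The strainer stands in its recess and the fingers are over the matchbox. I'll grip it now.

Call:
{"op": "move_arm", "data": {
  "plan": [
    [[-0.08, 0, 0.8, 0, 60], [0, 0, 0.8, 0, 60], [0, 0, 0.8, 0, 60], [0, 0, 0.8, 0, 60], [0, 0, 0.4, 0, 60], [0, 0, 0.16, 0, 60], [0, 0, 0, 0, 45], [0, 0, 0, 0, 25], [0, 0, 0, 0, 25], [0, 0, 0, 0, 25]]
  ]
}}

```text
time: 36.8
tcp_pos: [520.0, 116.0, 8.3]
tcp_rot: [3.139, -0.0, 1.574]
ft_force: [-2.1, 0.8, 6.6]
opening: 34.9
grip_force: 60.3
```

Call:
{"op": "move_arm", "data": {
  "plan": [
    [[0, 0, 0, 0, 25], [0, 0, 0, 0, 25]]
  ]
}}

```text
time: 37.05
tcp_pos: [520.0, 116.0, 8.3]
tcp_rot: [3.139, -0.0, 1.574]
ft_force: [-0.8, 0.6, 5.8]
opening: 35.4
grip_force: 60.3
```

Call:
{"op": "move_arm", "data": {
  "plan": [
    [[0, 0, -0.7, 0, 25], [0, 0, -0.8, 0, 25], [0, 0, -0.8, 0, 25], [-0.75, 0.17, 0, 0, 25], [-0.75, 0.17, 0, 0, 25], [-0.75, 0.17, 0, 0, 25], [-0.75, 0.17, 0, 0, 25], [-0.75, 0.17, 0, 0, 25], [-0.75, 0.17, 0, 0, 25], [-0.75, 0.17, 0, 0, 25]]
  ]
}}

```text
time: 38.3
tcp_pos: [549.5, -16.6, 64.5]
tcp_rot: [-3.142, 0.0, 1.574]
ft_force: [0.1, -0.7, -0.3]
opening: 35.1
grip_force: 59.7
```

Call:
{"op": "move_arm", "data": {
  "plan": [
    [[-0.65, 0.15, 0, 0, 25], [0, 0, 0, 0.018, 25], [0, 0, 0, 0, 25]]
  ]
}}

```text
time: 38.67
tcp_pos: [553.2, -32.0, 64.5]
tcp_rot: [-3.142, 0.0, 1.461]
ft_force: [0.6, 0.2, 0.0]
opening: 35.2
grip_force: 59.7
```

Call:
{"op": "move_arm", "data": {
  "plan": [
    [[0, 0, 0.6, 0, 25], [0, 0, 0.6, 0, 25], [0, 0, 0.5, 0, 25], [0, 0, 0.3, 0, 25], [0, 0, 0.1, 0, 25], [0, 0, 0, 0, 25], [0, 0, 0, 0, 25]]
  ]
}}

```text
time: 39.55
tcp_pos: [553.4, -31.6, 12.6]
tcp_rot: [3.141, 0.0, 1.461]
ft_force: [0.5, -0.4, -0.1]
opening: 35.6
grip_force: 59.7
```

Now I release it, retreat and check everything.

Call:
{"op": "move_arm", "data": {
  "plan": [
    [[0, 0, 0.03, 0, 25], [0, 0, 0, 0, 40], [0, 0, 0, 0, 50], [0, 0, 0, 0, 55], [0, 0, 0, 0, 55], [0, 0, -0.5, 0, 55], [0, 0, -0.9, 0, 55], [0, 0, -0.9, 0, 55], [0, 0, -0.9, 0, 55], [0, 0, -0.9, 0, 55]]
  ]
}}

```text
time: 40.8
tcp_pos: [553.2, -31.5, 115.6]
tcp_rot: [3.14, 0.0, 1.461]
ft_force: [1.1, -0.3, 0.1]
opening: 55.1
grip_force: 0.0
```

Call:
{"op": "move_arm", "data": {
  "plan": [
    [[0, -0.9, -0.5, 0, 55], [0, -0.9, -0.5, 0, 55], [0, -0.9, -0.5, 0, 55], [0, -0.9, -0.5, 0, 55], [0, -0.9, -0.5, 0, 55], [0, -0.9, -0.5, 0, 55], [0, -0.9, 0, 0, 55], [0, -0.9, 0, 0, 55], [0, 0, 0, 0, 55], [0, 0, 0, 0, 55]]
  ]
}}

```text
time: 42.05
tcp_pos: [374.7, -11.8, 189.4]
tcp_rot: [3.14, 0.0, 1.46]
ft_force: [-0.5, -0.0, 0.7]
opening: 55.3
grip_force: 0.0
```

```bash
python3 - <<'E'
from h import *
s=manip.get_state();print(s['time'],s['tcp_pos'].round(1),s['ft_force'].round(1))
d=manip.read_camera('side');t=manip.read_camera('top')
a=cv2.resize(d['frame'][130:320,230:450],(540,466),interpolation=cv2.INTER_CUBIC)
b=[cv2.resize(t['frame'][200:250,u:u+50],(233,233),interpolation=cv2.INTER_CUBIC) for u in(190,308)]
cv2.imwrite('pics/s9.png',np.hstack([a,np.vstack(b)]))
h=hsv(t);print(rect(t,yellow(h)|red(h),18,(310,195,355,236)));print(rect(t,red(h),15,(390,200,480,230)))
hs=hsv(d);print(rect(d,yellow(hs)|red(hs),18,(325,185,380,225)))
E
```

```text
42.05 [374.7 -11.8 189.4] [-0.5 -0.   0.7]
{'cen': array([551.7, -31.3]), 'rc': (551.0, -31.2), 'size': (51.7, 38.0), 'ang': 89.7}
{'cen': array([ 557.1, -281.3]), 'rc': (556.5, -280.7), 'size': (103.8, 16.4), 'ang': 90.0}
{'cen': array([552.7, -32.8]), 'rc': (552.8, -33.5), 'size': (54.8, 39.4), 'ang': 87.8}
```

View pics/s9.png

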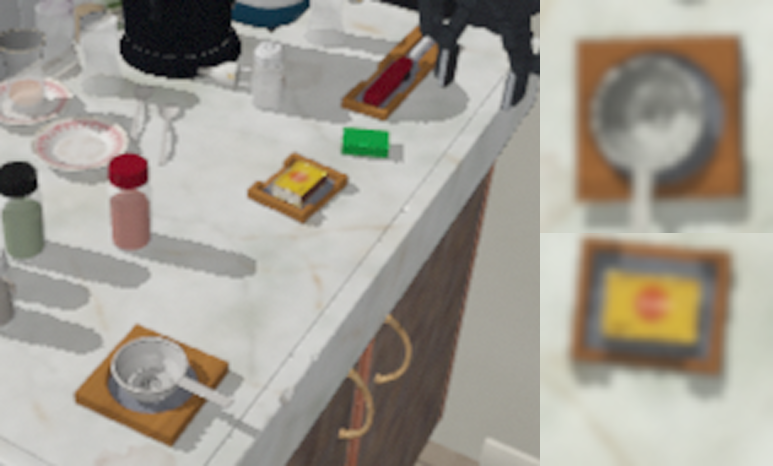

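The matchbox sits in the middle of its pocket at (552,-32). The strainer cup is within about 3 mm of its recess centre, and the lighter lies in its tray. The jar and shaker show no sign of having moved. I'm handing in.

```bash
python3 -c "
from station import manip
print(manip.job_done())"
```

```text
the job is handed in; nothing more can be done
None
```

The lighter, matchbox and strainer are each down in their own trays by the last camera check, the spice jar and salt shaker were not touched, and the job was handed in at about 42 s; the hand-in returned no verdict.

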